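# Fit the adjustable wrench and tighten the glue-up arbor

## Robot

A 6-joint arm with a two-finger parallel gripper is mounted at the origin on a cart in front of the work surface, level with it; the furniture and walls round the work are solid. World frame = base frame: x ahead of the robot, y to its left, z up, the work surface at z = 0. Lengths are in m, angles in rad, forces in N, time in s.
With the tool pointing down it reaches from about 0.25 to 0.775 m from the base axis. Payload 8.9 kg.
Tool frame: the origin (TCP) lies at the very end of the fingers, on their centre line; the grasp point (between the pads) lies robot.pinch_z behind it (robot.pinch_z is the distance from the TCP to the grasp point, in m); z points along the fingers, y is the line along which they close (so a half turn about z gives the same grasp; the last joint's range is limited). The gripper opens to 85 mm and grips with 20 to 120 N. Pads are 22 mm wide; open, the fingers measure 114 mm over their backs; the gripper's body (76 mm by 85 mm) begins 54 mm behind the grasp point. The pads swing forward as they close: fully open they stand 13 mm farther back than shut.
Start: joints at [-1.288, 0.291, -0.153, 1.127, 0, 1.431], TCP at [0.215, -0.479, 0.231] pointing down, gripper open.
Joint ranges: [-2.52, 2.52], [-0.91, 1.74], [-1.3, 1.37], [-1.96, 2.02], [-1.52, 1.47], [-3.14, 3.14]. Speed limits (rad/s): [2.22, 2.22, 2.79, 3.14, 3.14, 3.14].

## Interface

Orientations are given as a unit quaternion [x, y, z, w].
In Python, from plant import robot gives the robot as it stands.
- The arm moves only by the tool servo_tool, never from a script. Its argument "commands" is a list of rows, each an object with "slide": the shift along the tool's x, y, z in m, a list of three; "twist": the turn, a rotation vector about the tool's x, y, z in rad, a list of three; "grip": the opening, from 0 (shut) to 1 (fully open). In form: [{"slide": [x, y, z], "twist": [rx, ry, rz], "grip": grip}, ...]. A call has 1 to 20 rows; each row is the pose to reach, as a shift and turn from the pose commanded when the call began, along the tool's axes at that moment; what a row does not reach only later rows make up. A row lasts 1/12 s, in which the tool goes at most 41.7 mm and 7.16 degrees, less where a joint would pass 70% of its speed; a pose out of reach is approached as far as the arm can. A call with a gripper value outside its range is refused whole. The fingers move at their own pace and stop on an object; the grip force is fixed at half the most. Time passes only in rows, so rows that repeat a pose let the fingers close. It gives the time, the measured TCP pose, the force, the opening and the grip force at its end, in the units of the state.
- robot.state(): the state, without advancing time (a new reading comes with each control period).
- robot.get_image(name): name is "scene" or "top" or "wrist"; returns a dict with "color" (384x512x3 uint8, red, green, blue), "fov_y" (degrees; the focal length in pixels is half the picture's height over the tangent of half this angle, whatever the lens; pixels are square), "cx", "cy" (the principal point, pixels), "pose" (4x4, takes a point from camera to world coordinates). Camera axes: x right, y down, z forward; pixel columns grow to the right and rows downward; lengths in m; the calibration is good to about 2 mm. A picture is of the moment at which its call begins. There is no depth.
- robot.hand_in(): hands the job in; it is judged then, once.
The state is a dict: "t": time; "q": joint angles; "qd": joint speeds; "effort": joint torques, N m; "eef_pos": TCP position; "orientation": TCP orientation; "contact_force": force on the tool from outside, world axes, zero at the start; "torque": the same for the moment, N m; "gripper_width": finger opening in m; "grasp_force": force on a finger pad.
Only numpy, scipy, OpenCV 4.12 (cv2) and the standard library are available. Lean on these libraries where they do the work, as an engineer would, in place of code of your own. Each camera call takes 0.05 s, during which the arm holds its last target. There are 200 camera calls.

## Task

Lay the adjustable wrench flat over the brass nut of the glue-up arbor, roll its ribbed thumbwheel until the jaws just fit the nut, then turn the nut clockwise (seen from above) with the wrench until it comes up against its stop. Leave the wrench lying on the nut, still fitted; turn the nut only with the wrench, move the jaw only with the thumbwheel, and don't knock the other things about.

Things in the scene. Friction and masses are not known exactly. Their poses are not given: they have to be found in the camera images.
- wrench: Loose adjustable wrench, steel head, red handle, 190 mm long, 0.3 to 0.45 kg, lying flat; 18 mm thick but for the thumbwheel. Origin: on its underside, where the axis of a 36 mm nut lies once fitted and seated; z up, x from the handle out through the jaws' mouth. Head: x -62 to -22 mm (throat behind the nut), y -34 to +14. Fixed jaw: x to +14, y -34 to -18 (its face).
- handle_mid (a point): Middle of the wrench's red handle, at wrench x = -118, y = 0, z = 9 mm. The handle runs from wrench x = -175 to -62 mm and is 24 mm wide and 18 mm thick.
- moving_jaw (a joint): Opening of the wrench in m beyond 36 mm: the moving jaw (steel block, wrench x -26 to +14 mm, 16 mm wide) slides along the wrench's y, its face at y = +18 mm plus this value; 0 just fits the nut. It follows the thumbwheel, 2.5 mm per rad; starts at 7 to 11.5 mm. The thumbwheel's friction holds the jaw up to about 28 N.
- thumbwheel (a joint): Angle of the thumbwheel in rad, growing as the jaws open. Rolling the top of the wheel toward the jaws (wrench +x) closes them, the other way opens them. Needs about 0.07 N m, i.e. 5 N at the rim.
- wheel_axis (a point): Centre of the brass thumbwheel (the worm): 24 mm long, axis along the wrench's y, 14.5 mm radius over ten lengthwise ribs (core 12.5 mm), so that its top stands 31 mm above the wrench's underside. It sits at wrench x = -42, y = 0, z = 16.5 mm.
- arbor: Fixed glue-up arbor: dark 110 mm square plate 12 mm thick, on it a stack of two round wooden blanks, 170 mm in diameter, whose flat top is 32 mm above the table; a stud of 18 mm diameter stands in the middle, to 54 mm above the table. Origin: centre of the underside.
- nut_seat (a point): Point on the axis of the brass hex nut at its underside, on the blank's top 32 mm above the table; its axes turn with the nut. The nut, round the stud, is 36 mm across flats, 41.6 mm across corners and 16 mm high; two of its flats face along this point's y and -y, two corners point along its x and -x.
- hex_nut (a joint): Turning of the nut in rad, growing clockwise seen from above; starts at 0 to 0.4, the firm stop is at 1.2. Turning it takes about 0.25 N m.
- jar: Bystander: small turned wooden jar with a knobbed lid, 47 mm across, 73 mm high; origin at its foot.
- sanding_block: Bystander: cork sanding block, 39 x 65 x 28 mm; origin at the centre of its underside.
- tape: Bystander: roll of tape lying flat, 104 mm across, 25 mm high; origin at the centre of its underside.
- tower: Bystander: round wooden toy tower, 50 mm across, 106 mm high; origin at its foot.
- spatula: Bystander: flat beech spatula, 120 x 26 x 6 mm; origin at the centre of its underside.
- house: Bystander: wooden toy house, 47 x 43 x 109 mm; origin at its foot.

How it is judged:
On the way, in this order (a step that is already met when the one before it is completed fails the run):
1. the wrench lies flat round the nut and its jaws fit it (opening within 2 mm of the nut's width) (horizontal distance between wrench and nut_seat below 0.01 m and angle between wrench's own z axis and vertical below 0.1 rad and z of wrench in the frame of nut_seat below 0.006 m and value of joint moving_jaw below 0.002 m), for 0.2 s.
2. with the jaws fitted, the nut is turned clockwise to its stop (value of joint hex_nut above 1.12 rad and horizontal distance between wrench and nut_seat below 0.012 m and value of joint moving_jaw below 0.003 m), for 0.1 s.
At the end, for the whole second after the job is handed in: The nut stands at its stop (within 0.08 rad, joint hex_nut above 1.12); the wrench lies at rest and level (within 0.1 rad) on the blank (less than 6 mm above it), its origin within 12 mm of the nut's axis, the jaws no more than 3 mm wider than the nut (all of step 2 and z of wrench in the frame of nut_seat below 0.006 m and angle between wrench's own z axis and vertical below 0.1 rad and linear speed of wrench below 0.02 m/s); the robot touches nothing.
It fails at once if the gripper pushes the nut itself (contact force between the fingers and hex_nut above 2 N).
It fails at once if the gripper pushes the moving jaw itself (contact force between the fingers and moving_jaw above 8 N).
It fails at once if a bystander is moved by more than 30 mm (distance of any of jar, sanding_block, tape, tower, spatula, house from where it was at the start of the episode above 0.03 m).
It also fails if it takes over 64 s, if anything falls off the work surface, if the arm or the gripper's body presses on something with over 40 N, if the wrist force passes 120 N, or if a joint passes its speed limit or range.

## Working session

There is one attempt and no reset: what is moved stays moved. The work goes in short steps, Python scripts to look and compute and a tool call to move; the robot and the scene stay as the last step left them, time stands still between calls to the robot, and variables do not carry over. Pictures are saved under pics/ and viewed, at most 10 in all, crops included, and the job is handed in when it is done.

Besides the shell and the picture viewer there is one more tool, called as a command line: name --argument value ..., lists and objects as JSON in quotes. servo_tool: Moves the arm, as the interface text tells. Its arguments: {"type":"object","properties":{"commands":{"type":"array","items":{"type":"object","properties":{"slide":{"type":"array","items":{"type":"number"}},"twist":{"type":"array","items":{"type":"number"}},"grip":{"type":"number"}}}}},"required":["commands"]}

```bash
ls; mkdir -p pics
cat > h.py <<'E'
import numpy as np, cv2
from plant import robot
from scipy.spatial.transform import Rotation as R
def K(im):
    f=im["color"].shape[0]/2/np.tan(np.radians(im["fov_y"])/2); return f,im["cx"],im["cy"]
def ray(im,uv,z):
    f,cx,cy=K(im);T=np.array(im["pose"]);d=T[:3,:3]@np.array([(uv[0]-cx)/f,(uv[1]-cy)/f,1]);o=T[:3,3]
    return o+d*(z-o[2])/d[2]
def proj(im,p):
    f,cx,cy=K(im);T=np.array(im["pose"]);c=T[:3,:3].T@(np.array(p)-T[:3,3]);return np.array([f*c[0]/c[2]+cx,f*c[1]/c[2]+cy])
def save(im,n,s=1):
    cv2.imwrite(f"pics/{n}.png",cv2.resize(im["color"][:,:,::-1],None,fx=s,fy=s,interpolation=cv2.INTER_CUBIC))
E
python3 - <<'E'
from h import *
print(robot.pinch_z, robot.state())
for n in("scene","top"):
    im=robot.get_image(n);save(im,n,1.5);print(n,im["fov_y"],im["cx"],im["cy"],np.round(im["pose"],3).tolist());np.save(n,im,allow_pickle=True)
E
```

```text
pics
0.0187 {'t': 0.0, 'q': array([-1.28828647e+00,  2.91261554e-01, -1.54112744e-01,  1.12670110e+00,
       -3.56404257e-05,  1.43152688e+00]), 'qd': array([ 0.00072894, -0.00061191,  0.00175595, -0.00045136, -0.0007553 ,
        0.00010154]), 'effort': array([ 2.09844834e-04, -5.37143183e+01,  3.31375766e+01,  1.59032259e-02,
        5.71613054e-05,  8.25490076e-06]), 'eef_pos': array([ 0.21481261, -0.47856733,  0.2307471 ]), 'orientation': array([ 9.77844869e-01,  2.09329891e-01, -6.35389056e-05, -6.36618861e-04]), 'contact_force': array([0.24213589, 1.16881137, 0.17780582]), 'torque': array([ 0.03163931,  0.05740848, -0.01116907]), 'grasp_force': 0.0, 'gripper_width': 0.08563764201505515}
scene 49.55807058808033 253.90011424924268 191.72312901187223 [[-0.775, -0.383, 0.502, -0.319], [-0.631, 0.484, -0.606, 1.099], [-0.011, -0.786, -0.618, 1.138], [0.0, 0.0, 0.0, 1.0]]
top 45.22222880100103 246.11092307236981 193.97840175677172 [[-0.004, -0.98, 0.201, 0.221], [-1.0, 0.004, 0.002, 0.048], [-0.003, -0.201, -0.98, 1.58], [0.0, 0.0, 0.0, 1.0]]
```

View pics/top.png

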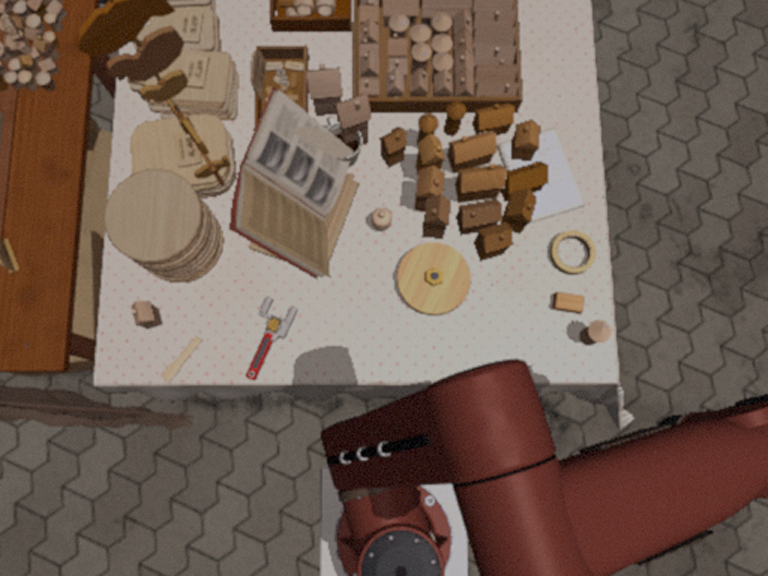

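View pics/scene.png

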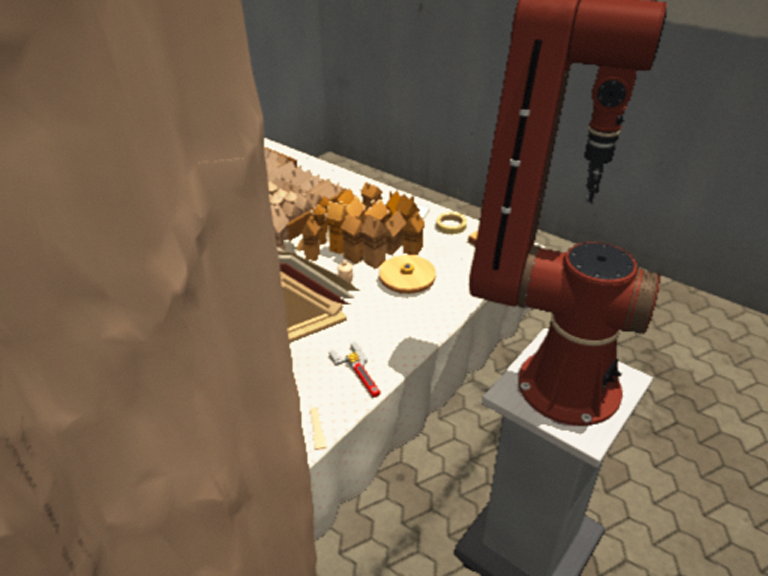

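The top view (1.5x) shows the wrench at about (270,335) with its mouth up and right, and the arbor nut at (434,277). The jar is at (382,218), the tower at (597,331), the spatula at (183,357) and the house at (145,313). Next I measure the wrench and nut.

Run:
```python
from h import *
im=np.load("top.npy",allow_pickle=True).item();c=im["color"];hsv=cv2.cvtColor(c,cv2.COLOR_RGB2HSV)
def blob(m,x0,x1,y0,y1):
    z=np.zeros(m.shape,np.uint8);z[y0:y1,x0:x1]=m[y0:y1,x0:x1];ys,xs=np.nonzero(z);return np.c_[xs,ys].astype(np.float32)
h,s,v=[hsv[...,i].astype(int) for i in range(3)]
red=((h<8)|(h>172))&(s>120)&(v>60)
p=blob(red,155,205,190,260);r=cv2.minAreaRect(p);b=cv2.boxPoints(r)
print("red",len(p),p.mean(0),r)
w=np.array([ray(im,q,.016)[:2] for q in p]);m=w.mean(0);u=np.linalg.svd(w-m)[2][0];u*=np.sign(u[0]);t=(w-m)@u
print("handle mean",m,"dir",u,np.degrees(np.arctan2(u[1],u[0])),t.min(),t.max())
br=(h>12)&(h<32)&(s>110)
p=blob(br,165,200,195,230);print("wheel",len(p),p.mean(0),ray(im,p.mean(0),.026))
# arbor disc
p=blob((h>10)&(h<30)&(s>70)&(v>120),258,320,155,215)
z=np.zeros(c.shape[:2],np.uint8);z[p[:,1].astype(int),p[:,0].astype(int)]=1
cn=max(cv2.findContours(z,0,1)[0],key=cv2.contourArea);e=cv2.fitEllipse(cv2.convexHull(cn));print("disc",e,ray(im,e[0],.03))
for n,q,hh in(("nut",(434/1.5,277/1.5),.048),("jar",(382/1.5,214/1.5),.06),("tape",(572/1.5,252/1.5),.02),("spat",(183/1.5,357/1.5),.006),("house",(145/1.5,313/1.5),.06)):print(n,ray(im,q,hh))
a=c[195:260,150:210];bb=c[160:210,262:317]
cv2.imwrite("pics/c1.png",np.hstack([cv2.resize(a,(390,420),interpolation=2),cv2.resize(bb,(400,420),interpolation=2)])[:,:,::-1])
```

```text
red 111 [173.14415 237.28828] ((173.01870727539062, 236.9584197998047), (6.201065540313721, 32.19083023071289), 24.227745056152344)
handle mean [0.39339094 0.30037336] dir [ 0.92685177 -0.3754275 ] -22.05073719055897 -0.05290114253801291 0.055362039492484284
wheel 49 [181.71428 216.10204] [0.46442318 0.27160377 0.026     ]
disc ((288.544189453125, 185.32005310058594), (47.35957717895508, 49.13216781616211), 110.06633758544922) [ 0.56948826 -0.0945985   0.03      ]
nut [ 0.56771437 -0.09567998  0.048     ]
jar [0.71385295 0.02150409 0.06      ]
tape [ 0.63229918 -0.4208707   0.02      ]
spat [0.3926408  0.47707273 0.006     ]
house [0.48546456 0.55222085 0.06      ]
```

View pics/c1.png

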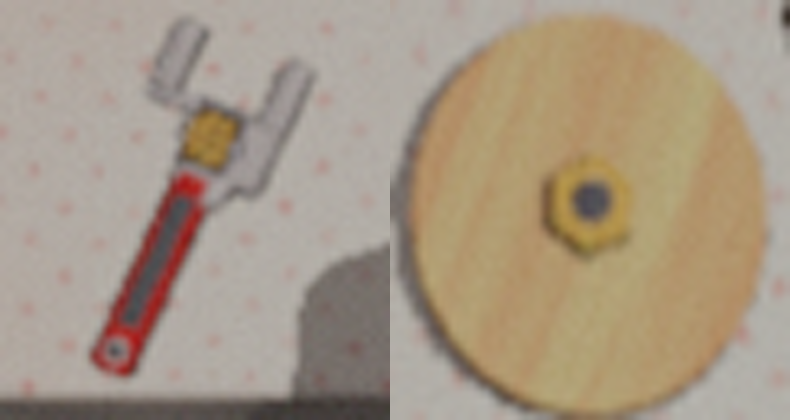

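The crop shows the mouth pointing at −22° yaw, and the handle-to-wheel distance of 76.6 mm matches the 76 mm given. The disc centre is about (0.569,−0.095) and the nut corners point along world x. I'll go over the nut first, then the wrench, for close views.

```bash
cat >> h.py <<'E'
def cmd(p,th):
    "slide & twist from present pose to TCP p, tool down with tool-x yaw th"
    s=robot.state();r=R.from_quat(s["orientation"]);x=np.array([np.cos(th),np.sin(th),0]);z=np.array([0,0,-1.])
    t=R.from_matrix(np.c_[x,np.cross(z,x),z])
    print("t",round(s["t"],2),"pos",s["eef_pos"].round(4),"q",s["q"].round(2),"slide",r.inv().apply(np.array(p)-s["eef_pos"]).round(4),"twist",(r.inv()*t).as_rotvec().round(4))
E
python3 -c "
from h import *
cmd([.45,-.10,.3],2.9)"
```

```text
t 0.1 pos [ 0.2148 -0.4786  0.2308] q [-1.29  0.29 -0.15  1.13  0.    1.43] slide [ 0.3696 -0.2492 -0.0689] twist [-3.0000e-04 -1.5000e-03 -2.4782e+00]
```

servo_tool --commands '[{"slide": [0.185,-0.125,-0.069],"twist": [0,0,-1.2],"grip": 1},{"slide": [0.37,-0.249,-0.069],"twist": [0,0,-2.478],"grip": 1},{"slide": [0.37,-0.249,-0.069],"twist": [0,0,-2.478],"grip": 1},{"slide": [0.37,-0.249,-0.069],"twist": [0,0,-2.478],"grip": 1},{"slide": [0.37,-0.249,-0.069],"twist": [0,0,-2.478],"grip": 1},{"slide": [0.37,-0.249,-0.069],"twist": [0,0,-2.478],"grip": 1},{"slide": [0.37,-0.249,-0.069],"twist": [0,0,-2.478],"grip": 1},{"slide": [0.37,-0.249,-0.069],"twist": [0,0,-2.478],"grip": 1},{"slide": [0.37,-0.249,-0.069],"twist": [0,0,-2.478],"grip": 1},{"slide": [0.37,-0.249,-0.069],"twist": [0,0,-2.478],"grip": 1},{"slide": [0.37,-0.249,-0.069],"twist": [0,0,-2.478],"grip": 1},{"slide": [0.37,-0.249,-0.069],"twist": [0,0,-2.478],"grip": 1},{"slide": [0.37,-0.249,-0.069],"twist": [0,0,-2.478],"grip": 1},{"slide": [0.37,-0.249,-0.069],"twist": [0,0,-2.478],"grip": 1},{"slide": [0.37,-0.249,-0.069],"twist": [0,0,-2.478],"grip": 1},{"slide": [0.37,-0.249,-0.069],"twist": [0,0,-2.478],"grip": 1},{"slide": [0.37,-0.249,-0.069],"twist": [0,0,-2.478],"grip": 1},{"slide": [0.37,-0.249,-0.069],"twist": [0,0,-2.478],"grip": 1},{"slide": [0.37,-0.249,-0.069],"twist": [0,0,-2.478],"grip": 1},{"slide": [0.37,-0.249,-0.069],"twist": [0,0,-2.478],"grip": 1}]'

```text
t: 1.77
eef_pos: [0.4503, -0.1002, 0.3]
orientation: [0.117, 0.993, 0.0, -0.0]
contact_force: [0.6, -0.6, 0.1]
gripper_width: 0.0857
grasp_force: 0.0
```

```bash
python3 -c "
from h import *
im=robot.get_image('wrist');np.save('w1',im,allow_pickle=True);save(im,'w1',1.2);print(im['fov_y'],np.round(im['pose'],3).tolist())
print('nut proj',proj(im,[.5685,-.095,.05]))
cmd([.40,.27,.25],2.757)"
```

```text
71.42555683567194 [[0.234, 0.924, 0.302, 0.373], [0.972, -0.223, -0.073, -0.082], [-0.0, 0.311, -0.95, 0.443], [0.0, 0.0, 0.0, 1.0]]
nut proj [276.39435887 230.34885512]
t 1.82 pos [ 0.4504 -0.1003  0.3   ] q [-0.38  0.14 -0.17  1.26  0.   -0.15] slide [0.1331 0.3491 0.0501] twist [ 1.000e-04 -7.000e-04  1.554e-01]
```

View pics/w1.png

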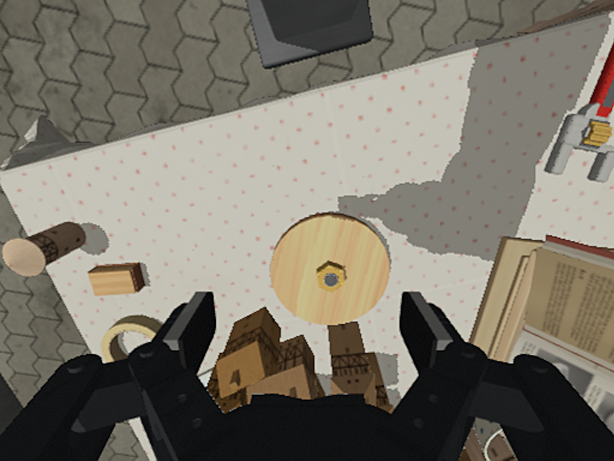

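The nut shows at (276,229) in raw pixels, where it was projected to be. Now over the wrench.

servo_tool --commands '[{"slide": [0.133,0.349,0.05],"twist": [0,0,0.155],"grip": 1},{"slide": [0.133,0.349,0.05],"twist": [0,0,0.155],"grip": 1},{"slide": [0.133,0.349,0.05],"twist": [0,0,0.155],"grip": 1},{"slide": [0.133,0.349,0.05],"twist": [0,0,0.155],"grip": 1},{"slide": [0.133,0.349,0.05],"twist": [0,0,0.155],"grip": 1},{"slide": [0.133,0.349,0.05],"twist": [0,0,0.155],"grip": 1},{"slide": [0.133,0.349,0.05],"twist": [0,0,0.155],"grip": 1},{"slide": [0.133,0.349,0.05],"twist": [0,0,0.155],"grip": 1},{"slide": [0.133,0.349,0.05],"twist": [0,0,0.155],"grip": 1},{"slide": [0.133,0.349,0.05],"twist": [0,0,0.155],"grip": 1},{"slide": [0.133,0.349,0.05],"twist": [0,0,0.155],"grip": 1},{"slide": [0.133,0.349,0.05],"twist": [0,0,0.155],"grip": 1}]'

```text
t: 2.82
eef_pos: [0.4047, 0.2703, 0.25]
orientation: [0.197, 0.98, -0.0, -0.0]
contact_force: [0.1, -0.1, -0.3]
gripper_width: 0.086
grasp_force: 0.0
```

Run:
```python
from h import *
im=robot.get_image('wrist');np.save('w2',im,allow_pickle=True)
w1=np.load('w1.npy',allow_pickle=True).item()
cy=w1["color"][195:255,240:315]
cv2.imwrite("pics/c2.png",np.hstack([cv2.resize(im["color"],(512,384)),cv2.resize(cy,(288,384),interpolation=2) if 0 else cv2.resize(cy[:,10:62],(288,332),interpolation=2)[:,:] if 0 else cv2.copyMakeBorder(cv2.resize(cy[:,10:65],(286,312),interpolation=2),0,72,0,0,0)])[:,:,::-1])
hsv=cv2.cvtColor(im["color"],cv2.COLOR_RGB2HSV).astype(int);h,s,v=[hsv[...,i] for i in range(3)]
red=(((h<8)|(h>172))&(s>120)&(v>60)).astype(np.uint8)
n,l,st,ce=cv2.connectedComponentsWithStats(red)
for i in range(1,n):
    if st[i,4]>150:
        ys,xs=np.nonzero(l==i);w=np.array([ray(im,q,.016)[:2] for q in np.c_[xs,ys]]);hull=cv2.convexHull(w.astype(np.float32));r=cv2.minAreaRect(w.astype(np.float32))
        print(st[i],"world rect",r)
br=((h>12)&(h<32)&(s>120)&(v>80)).astype(np.uint8)
n,l,st,ce=cv2.connectedComponentsWithStats(br)
for i in range(1,n):
    if st[i,4]>80: print("brass",st[i],ce[i],ray(im,ce[i],.027))
```

```text
[265 109  18  79 697] world rect ((0.39558839797973633, 0.2993844449520111), (0.022838033735752106, 0.10991328954696655), 66.92393493652344)
[235 302  31  31 170] world rect ((0.6538791656494141, 0.149182990193367), (0.08176890015602112, 0.01818927563726902), 15.934179306030273)
brass [264 193  17  18 287] [272.25087108 201.56097561] [0.46348365 0.27058694 0.027     ]
```

View pics/c2.png

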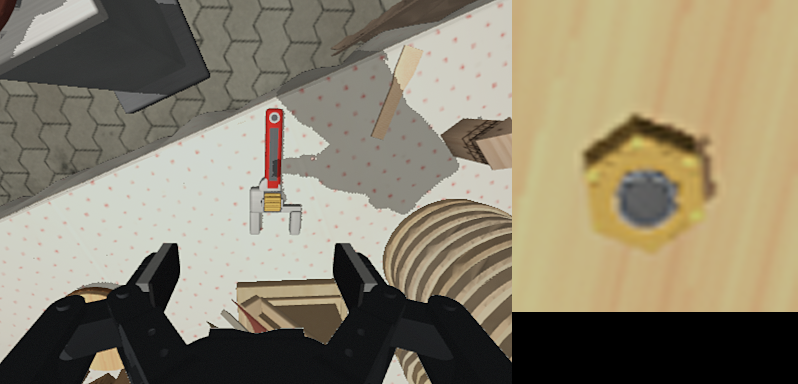

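The wrench is confirmed: yaw −23°, handle centre (0.395,0.300), moving jaw on its +y side. The nut crop has top-face corners at about (640,133) and (655,250). I'll compute the hex angle and the pick move.

Run:
```python
from h import *
im=np.load('w1.npy',allow_pickle=True).item()
c=np.array([(640,133),(700,162),(703,215),(655,250),(597,232),(588,172)],float)
c=np.c_[250+(c[:,0]-512)/5.2-.4,195+c[:,1]/5.2-.4]
w=np.array([ray(im,q,.048)[:2] for q in c]);m=w.mean(0);d=w-m
print(m,np.hypot(*d.T),np.degrees(np.arctan2(d[:,1],d[:,0])), (np.degrees(np.angle(np.exp(6j*np.arctan2(d[:,1],d[:,0])).mean()))/6))
hsv=cv2.cvtColor(im["color"],cv2.COLOR_RGB2HSV)[195:255,250:305];lab=cv2.cvtColor(im["color"],cv2.COLOR_RGB2LAB)[195:255,250:305]
for y in range(18,52,3):print(y,hsv[y,8:42,1].tolist())
cmd([.422,.2885,.06],2.740)
```

```text
[ 0.57208411 -0.09696865] [0.02121057 0.01970886 0.0192067  0.01981586 0.02044261 0.02021734] [ 173.75514542  111.03812082   54.47229779   -4.99233821  -63.35507796
 -126.09075567] -5.85798713446117
18 [79, 82, 85, 83, 81, 81, 81, 82, 86, 88, 86, 82, 79, 81, 82, 85, 88, 91, 91, 95, 101, 97, 92, 92, 90, 92, 94, 94, 94, 97, 103, 101, 97, 99]
21 [79, 82, 83, 81, 81, 81, 82, 85, 87, 87, 83, 81, 80, 80, 84, 92, 92, 91, 93, 101, 99, 92, 91, 91, 92, 95, 94, 94, 97, 102, 102, 99, 97, 100]
24 [81, 83, 83, 81, 81, 81, 83, 87, 87, 84, 82, 90, 114, 158, 169, 161, 160, 166, 170, 173, 177, 141, 128, 103, 98, 95, 93, 95, 101, 103, 99, 97, 100, 101]
27 [82, 82, 81, 81, 80, 82, 85, 102, 140, 183, 168, 163, 157, 159, 149, 123, 123, 140, 145, 151, 156, 160, 159, 159, 163, 167, 169, 124, 117, 114, 102, 98, 101, 100]
30 [83, 82, 82, 82, 81, 94, 145, 168, 159, 153, 150, 145, 146, 144, 145, 146, 146, 148, 147, 145, 145, 144, 143, 145, 146, 137, 141, 139, 121, 120, 104, 99, 101, 95]
33 [81, 81, 83, 83, 82, 93, 124, 128, 133, 146, 144, 146, 151, 119, 47, 8, 19, 19, 20, 28, 6, 127, 148, 146, 146, 145, 145, 14
[... 356 characters left out ...]
148, 145, 146, 152, 114, 64, 28, 3, 25, 23, 23, 23, 22, 66, 115, 153, 150, 150, 137, 127, 113, 95, 92, 95, 92, 90]
45 [83, 86, 88, 88, 88, 86, 83, 82, 85, 103, 122, 132, 142, 150, 150, 150, 150, 152, 152, 151, 150, 151, 150, 125, 106, 96, 94, 95, 91, 92, 96, 94, 91, 92]
48 [86, 88, 88, 87, 85, 86, 86, 86, 86, 90, 95, 96, 95, 100, 97, 88, 91, 109, 125, 122, 98, 91, 100, 105, 103, 97, 96, 90, 91, 95, 95, 92, 92, 92]
51 [85, 87, 88, 87, 86, 86, 86, 86, 90, 92, 97, 95, 100, 103, 95, 92, 94, 95, 97, 96, 97, 100, 103, 102, 99, 97, 92, 91, 94, 95, 92, 94, 95, 91]
t 2.87 pos [0.405  0.2696 0.2502] q [ 0.44  0.21 -0.21  1.15 -0.    0.84] slide [-0.0084  0.0241  0.1902] twist [-0.0007 -0.0001  0.0035]
```

servo_tool --commands '[{"slide": [-0.008,0.023,0.04],"twist": [0,0,0.003],"grip": 1},{"slide": [-0.008,0.023,0.08],"twist": [0,0,0.003],"grip": 1},{"slide": [-0.008,0.023,0.12],"twist": [0,0,0.003],"grip": 1},{"slide": [-0.008,0.023,0.16],"twist": [0,0,0.003],"grip": 1},{"slide": [-0.008,0.023,0.2],"twist": [0,0,0.003],"grip": 1},{"slide": [-0.008,0.023,0.225],"twist": [0,0,0.003],"grip": 1},{"slide": [-0.008,0.023,0.24],"twist": [0,0,0.003],"grip": 1},{"slide": [-0.008,0.023,0.247],"twist": [0,0,0.003],"grip": 1},{"slide": [-0.008,0.023,0.248],"twist": [0,0,0.003],"grip": 1},{"slide": [-0.008,0.023,0.248],"twist": [0,0,0.003],"grip": 0.5},{"slide": [-0.008,0.023,0.248],"twist": [0,0,0.003],"grip": 0.3},{"slide": [-0.008,0.023,0.248],"twist": [0,0,0.003],"grip": 0},{"slide": [-0.008,0.023,0.248],"twist": [0,0,0.003],"grip": 0},{"slide": [-0.008,0.023,0.248],"twist": [0,0,0.003],"grip": 0},{"slide": [-0.008,0.023,0.248],"twist": [0,0,0.003],"grip": 0},{"slide": [-0.008,0.023,0.248],"twist": [0,0,0.003],"grip": 0}]'

```text
t: 4.2
eef_pos: [0.4218, 0.2889, 0.0032]
orientation: [0.199, 0.98, 0.0, 0.001]
contact_force: [-1.6, -0.7, 9.1]
gripper_width: 0.0225
grasp_force: 59.6
```

```bash
python3 -c "
from h import *
cmd([.422,.2885,.14],2.740)"
```

```text
t 4.2 pos [0.4218 0.2889 0.0032] q [ 0.46  0.51 -0.5   0.56  0.    0.86] slide [-4.000e-04 -1.000e-04 -1.368e-01] twist [0.0011 0.001  0.0019]
```

servo_tool --commands '[{"slide": [0,0,-0.03],"twist": [0,0,0],"grip": 0},{"slide": [0,0,-0.07],"twist": [0,0,0],"grip": 0},{"slide": [0,0,-0.11],"twist": [0,0,0],"grip": 0},{"slide": [0,0,-0.15],"twist": [0,0,0],"grip": 0},{"slide": [0,0,-0.157],"twist": [0,0,0],"grip": 0}]'

```text
t: 4.62
eef_pos: [0.4239, 0.29, 0.1655]
orientation: [0.198, 0.98, 0.003, 0.003]
contact_force: [1.7, 1.0, -3.3]
gripper_width: 0.0225
grasp_force: 60.4
```

```bash
python3 -c "
from h import *
cmd([.478,-.0904,.13],3.037)"
```

```text
t 4.62 pos [0.4239 0.29   0.1655] q [ 0.46  0.31 -0.31  0.94  0.    0.86] slide [-0.1976 -0.3296  0.0345] twist [ 0.0056  0.0065 -0.2949]
```

servo_tool --commands '[{"slide": [-0.02,-0.033,0],"twist": [0,0,-0.03],"grip": 0},{"slide": [-0.039,-0.066,0],"twist": [0,0,-0.06],"grip": 0},{"slide": [-0.059,-0.099,0],"twist": [0,0,-0.09],"grip": 0},{"slide": [-0.078,-0.132,0],"twist": [0,0,-0.12],"grip": 0},{"slide": [-0.098,-0.165,0],"twist": [0,0,-0.15],"grip": 0},{"slide": [-0.118,-0.198,0],"twist": [0,0,-0.18],"grip": 0},{"slide": [-0.138,-0.231,0.01],"twist": [0,0,-0.21],"grip": 0},{"slide": [-0.158,-0.264,0.02],"twist": [0,0,-0.24],"grip": 0},{"slide": [-0.178,-0.297,0.03],"twist": [0,0,-0.27],"grip": 0},{"slide": [-0.19,-0.318,0.03],"twist": [0,0,-0.295],"grip": 0},{"slide": [-0.1976,-0.33,0.03],"twist": [0,0,-0.295],"grip": 0},{"slide": [-0.1976,-0.33,0.03],"twist": [0,0,-0.295],"grip": 0},{"slide": [-0.1976,-0.33,0.03],"twist": [0,0,-0.295],"grip": 0},{"slide": [-0.1976,-0.33,0.03],"twist": [0,0,-0.295],"grip": 0}]'

```text
t: 5.78
eef_pos: [0.4742, -0.0916, 0.1289]
orientation: [0.052, 0.999, 0.0, -0.001]
contact_force: [-0.8, 0.2, -3.2]
gripper_width: 0.0224
grasp_force: 60.6
```

Run:
```python
from h import *
cmd([.478,-.0904,.13],3.037)
im=robot.get_image('wrist');np.save('w3',im,allow_pickle=True);save(im,'w3',1.5)
```

```text
t 5.78 pos [ 0.4742 -0.0916  0.1289] q [-0.34  0.3  -0.43  0.84  0.   -0.24] slide [-0.0037  0.0016 -0.0011] twist [ 0.0006 -0.0012 -0.    ]
```

View pics/w3.png

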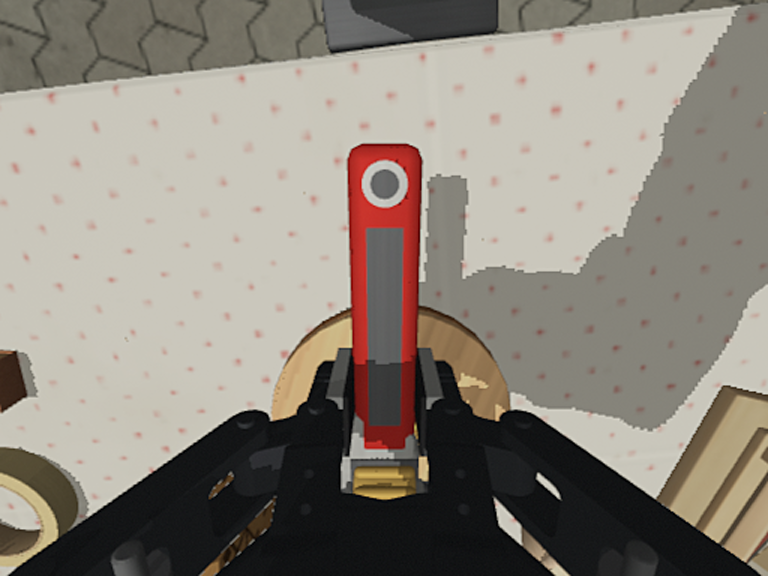

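The wrench hangs straight in the pads: handle end at (385,146), wheel at (385,482). I'll check droop and the along-handle offset.

Run:
```python
from h import *
im=np.load('w3.npy',allow_pickle=True).item()
s=robot.state();p=s["eef_pos"];yaw=-.105;x=np.array([np.cos(yaw),np.sin(yaw),0]);y=np.array([-x[1],x[0],0])
for droop in(0,.05,.1):
    xd=np.array([x[0]*np.cos(droop),x[1]*np.cos(droop),-np.sin(droop)]);zd=np.cross(xd,y)
    o=p+[0,0,-.0032+.009]
    f=lambda X,Y,Z:proj(im,o+xd*(X+.088)+y*Y+zd*(Z-.009))*1.5
    print(droop,"end",f(-.175,0,.018).round(),"endw",f(-.165,.012,.018).round(),f(-.165,-.012,.018).round(),"wheel top",f(-.042,0,.031).round(),"wheel rear ends",f(-.0565,.012,.0165).round(),f(-.0565,-.012,.0165).round())
hsv=cv2.cvtColor(im["color"],cv2.COLOR_RGB2HSV)
h,sa,v=[hsv[...,i].astype(int) for i in range(3)]
red=(((h<8)|(h>172))&(sa>120)&(v>60));ys,xs=np.nonzero(red)
for r in range(100,235,15):
    q=xs[(ys==r)&(xs>220)&(xs<290)];print(r*1.5,q.min()*1.5,(q.max()+1)*1.5,end=" | ")
```

```text
0 end [386. 133.] endw [425. 168.] [346. 168.] wheel top [386. 516.] wheel rear ends [416. 456.] [355. 456.]
0.05 end [386. 134.] endw [426. 170.] [345. 170.] wheel top [385. 513.] wheel rear ends [416. 454.] [355. 454.]
0.1 end [386. 136.] endw [427. 173.] [344. 173.] wheel top [385. 509.] wheel rear ends [415. 451.] [355. 451.]
150.0 351.0 418.5 | 172.5 348.0 421.5 | 195.0 348.0 421.5 | 217.5 349.5 420.0 | 240.0 349.5 420.0 | 262.5 351.0 418.5 | 285.0 351.0 418.5 | 307.5 351.0 418.5 | 330.0 352.5 417.0 |
```

Droop is about zero and the grasp is at wrench x ≈ −90.5 mm. Lowering round the nut.

servo_tool --commands '[{"slide": [-0.001,0.0015,0.03],"twist": [0,0,0],"grip": 0},{"slide": [-0.001,0.0015,0.055],"twist": [0,0,0],"grip": 0},{"slide": [-0.001,0.0015,0.068],"twist": [0,0,0],"grip": 0},{"slide": [-0.001,0.0015,0.078],"twist": [0,0,0],"grip": 0},{"slide": [-0.001,0.0015,0.086],"twist": [0,0,0],"grip": 0},{"slide": [-0.001,0.0015,0.09],"twist": [0,0,0],"grip": 0},{"slide": [-0.001,0.0015,0.092],"twist": [0,0,0],"grip": 0},{"slide": [-0.001,0.0015,0.093],"twist": [0,0,0],"grip": 0},{"slide": [-0.001,0.0015,0.093],"twist": [0,0,0],"grip": 0}]'

```text
t: 6.58
eef_pos: [0.4763, -0.091, 0.0367]
orientation: [0.052, 0.999, -0.0, 0.0]
contact_force: [-0.1, -0.2, -3.7]
gripper_width: 0.0224
grasp_force: 60.6
```

Run:
```python
from h import *
s=robot.state();print(s["contact_force"].round(1),s["torque"].round(2))
cmd([.4796,-.0901,.0355],3.037)
im=robot.get_image('top');save(im,'t2',1)
a=im["color"][150:225,255:330];sc=robot.get_image('scene')["color"][140:210,230:310]
cv2.imwrite("pics/c3.png",np.hstack([cv2.resize(a,(400,400),interpolation=2),cv2.resize(sc,(400,400),interpolation=2)])[:,:,::-1])
```

```text
[-0.1 -0.2 -3.7] [0.01 0.13 0.04]
t 6.58 pos [ 0.4763 -0.091   0.0367] q [-0.34  0.42 -0.54  0.61 -0.   -0.24] slide [-0.0032  0.0012  0.0012] twist [-0.0002  0.0007  0.    ]
```

View pics/c3.png

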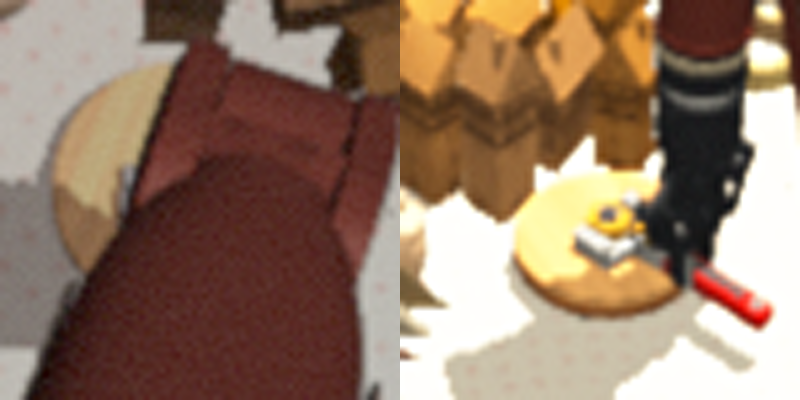

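The scene crop (right) shows the nut inside the jaws and the wrench level on the blank. Next I lower the last bit and seat it along x.

servo_tool --commands '[{"slide": [0,0,0.001],"twist": [0,0,0],"grip": 0},{"slide": [-0.001,0,0.0015],"twist": [0,0,0],"grip": 0},{"slide": [-0.002,0,0.0015],"twist": [0,0,0],"grip": 0},{"slide": [-0.003,0,0.0015],"twist": [0,0,0],"grip": 0},{"slide": [-0.003,0,0.0015],"twist": [0,0,0],"grip": 0},{"slide": [-0.003,0,0.0015],"twist": [0,0,0],"grip": 0}]'

```text
t: 7.18
eef_pos: [0.4779, -0.0912, 0.0353]
orientation: [0.052, 0.999, -0.0, -0.001]
contact_force: [-6.5, 0.6, 7.6]
gripper_width: 0.0224
grasp_force: 62.2
```

servo_tool --commands '[{"slide": [-0.001,0,-0.0005],"twist": [0,0,0],"grip": 0},{"slide": [-0.002,0,-0.0005],"twist": [0,0,0],"grip": 0},{"slide": [-0.002,0,-0.0005],"twist": [0,0,0],"grip": 0},{"slide": [-0.002,0,-0.0005],"twist": [0,0,0],"grip": 0}]'

```text
t: 7.52
eef_pos: [0.4816, -0.0917, 0.0354]
orientation: [0.052, 0.999, -0.0, 0.0]
contact_force: [0.0, -0.3, -2.3]
gripper_width: 0.0227
grasp_force: 60.7
```

servo_tool --commands '[{"slide": [-0.001,0,0],"twist": [0,0,0],"grip": 0},{"slide": [-0.002,0,0],"twist": [0,0,0],"grip": 0},{"slide": [-0.002,0,0],"twist": [0,0,0],"grip": 0},{"slide": [-0.002,0,0],"twist": [0,0,0],"grip": 0}]'

```text
t: 7.85
eef_pos: [0.483, -0.0917, 0.0353]
orientation: [0.052, 0.999, 0.0, -0.0]
contact_force: [-1.4, 0.2, -0.5]
gripper_width: 0.0224
grasp_force: 61.1
```

servo_tool --commands '[{"slide": [-0.001,0,0],"twist": [0,0,0],"grip": 0},{"slide": [-0.002,0,0],"twist": [0,0,0],"grip": 0},{"slide": [-0.002,0,0],"twist": [0,0,0],"grip": 0},{"slide": [-0.002,0,0],"twist": [0,0,0],"grip": 0}]'

```text
t: 8.18
eef_pos: [0.4833, -0.0917, 0.0353]
orientation: [0.052, 0.999, -0.0, -0.001]
contact_force: [-7.7, 0.4, 7.4]
gripper_width: 0.0225
grasp_force: 62.1
```

Throat contact at x=0.483. Backing off and seating the fixed jaw along +y.

servo_tool --commands '[{"slide": [0.002,0.001,-0.0005],"twist": [0,0,0],"grip": 0},{"slide": [0.002,0.002,-0.0005],"twist": [0,0,0],"grip": 0},{"slide": [0.002,0.003,-0.0005],"twist": [0,0,0],"grip": 0},{"slide": [0.002,0.003,-0.0005],"twist": [0,0,0],"grip": 0},{"slide": [0.002,0.003,-0.0005],"twist": [0,0,0],"grip": 0}]'

```text
t: 8.6
eef_pos: [0.4835, -0.0886, 0.0357]
orientation: [0.052, 0.999, 0.0, 0.0]
contact_force: [0.2, -0.1, -3.2]
gripper_width: 0.022
grasp_force: 60.6
```

servo_tool --commands '[{"slide": [0,0.001,0],"twist": [0,0,0],"grip": 0},{"slide": [0,0.002,0],"twist": [0,0,0],"grip": 0},{"slide": [0,0.003,0],"twist": [0,0,0],"grip": 0},{"slide": [0,0.003,0],"twist": [0,0,0],"grip": 0}]'

```text
t: 8.93
eef_pos: [0.4838, -0.087, 0.0359]
orientation: [0.053, 0.999, -0.001, 0.0]
contact_force: [-0.4, -6.9, -4.8]
gripper_width: 0.0222
grasp_force: 60.6
```

The fixed jaw is on the nut at y=−0.087. Set down, release, rise, and go behind the wheel with fingers shut.

servo_tool --commands '[{"slide": [0,0.0018,0.0008],"twist": [0,0,0],"grip": 0},{"slide": [0,0.0018,0.0008],"twist": [0,0,0],"grip": 0},{"slide": [0,0.0018,0.0008],"twist": [0,0,0],"grip": 0.4},{"slide": [0,0.0018,0.0008],"twist": [0,0,0],"grip": 0.7},{"slide": [0,0.0018,0.0008],"twist": [0,0,0],"grip": 0.7},{"slide": [0,0.0018,0.0008],"twist": [0,0,0],"grip": 0.7},{"slide": [0,0.0018,-0.02],"twist": [0,0,0],"grip": 0.7},{"slide": [0,0.0018,-0.05],"twist": [0,0,0],"grip": 0.7},{"slide": [0,0.0018,-0.065],"twist": [0,0,0],"grip": 0.3},{"slide": [0,0.0018,-0.065],"twist": [0,0,0],"grip": 0},{"slide": [0,0.0018,-0.065],"twist": [0,0,0],"grip": 0},{"slide": [0,0.0018,-0.065],"twist": [0,0,0],"grip": 0},{"slide": [0,0.0018,-0.065],"twist": [0,0,0],"grip": 0}]'

```text
t: 10.02
eef_pos: [0.483, -0.0837, 0.0998]
orientation: [0.052, 0.999, 0.0, -0.001]
contact_force: [0.8, 0.2, -0.0]
gripper_width: 0.0001
grasp_force: 0.0
```

Run:
```python
from h import *
u=np.array([np.cos(.105),-np.sin(.105)])
w=np.array([.532,-.0921])
a=w-.019*u;cmd([*a,.0615],3.037)
im=robot.get_image('wrist');np.save('w4',im,allow_pickle=True);sc=robot.get_image('scene')["color"][140:210,230:310]
cv2.imwrite("pics/c4.png",np.hstack([cv2.resize(im["color"],(512,384)),cv2.copyMakeBorder(cv2.resize(sc,(288,252),interpolation=2),0,132,0,0,0)])[:,:,::-1])
x=np.array([*u,0]);y=np.array([-u[1],u[0],0]);o=np.array([*w,.032])+.042*x
f=lambda X,Y,Z:proj(im,o+x*X+y*Y+[0,0,Z]).round()
print(f(-.175,0,.018),f(-.062,0,.018),f(-.0565,.012,.0165),f(-.0565,-.012,.0165),f(-.042,0,.031))
```

```text
t 10.02 pos [ 0.483  -0.0837  0.0998] q [-0.32  0.35 -0.45  0.77  0.   -0.22] slide [-0.0307 -0.0033  0.0382] twist [ 0.0005 -0.0017 -0.0002]
[251. 100.] [252. 247.] [267. 252.] [238. 252.] [252. 278.]
```

View pics/c4.png

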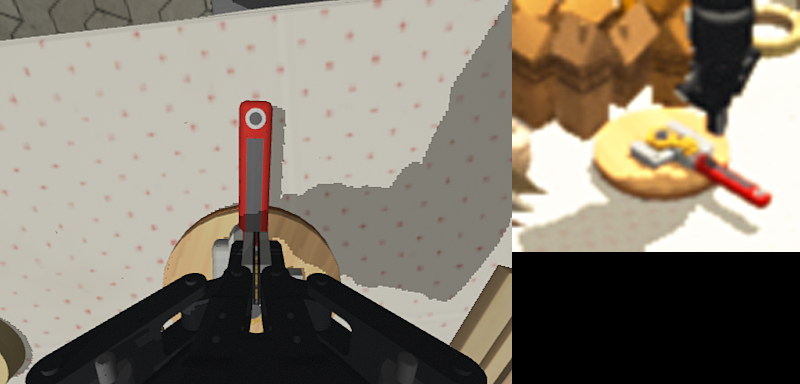

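The wrench lies flat round the nut, about 2.5 mm more to +y than predicted (handle end at (255,100), predicted (251,100)). First stroke on the wheel.

servo_tool --commands '[{"slide": [-0.0305,-0.001,0.015],"twist": [0,0,0],"grip": 0},{"slide": [-0.0305,-0.001,0.032],"twist": [0,0,0],"grip": 0},{"slide": [-0.0305,-0.001,0.0382],"twist": [0,0,0],"grip": 0},{"slide": [-0.0305,-0.001,0.0382],"twist": [0,0,0],"grip": 0},{"slide": [-0.034,-0.001,0.0382],"twist": [0,0,0],"grip": 0},{"slide": [-0.0375,-0.001,0.0382],"twist": [0,0,0],"grip": 0},{"slide": [-0.041,-0.001,0.0382],"twist": [0,0,0],"grip": 0},{"slide": [-0.0445,-0.001,0.0382],"twist": [0,0,0],"grip": 0}]'

```text
t: 10.78
eef_pos: [0.5287, -0.0898, 0.0634]
orientation: [0.052, 0.999, -0.0, 0.001]
contact_force: [-0.0, -0.0, 1.0]
gripper_width: 0.0
grasp_force: 0.0
```

servo_tool --commands '[{"slide": [0,0,0.0015],"twist": [0,0,0],"grip": 0},{"slide": [0,0,0.0025],"twist": [0,0,0],"grip": 0},{"slide": [-0.003,0,0.0025],"twist": [0,0,0],"grip": 0},{"slide": [-0.006,0,0.0025],"twist": [0,0,0],"grip": 0}]'

```text
t: 11.12
eef_pos: [0.535, -0.0906, 0.0621]
orientation: [0.052, 0.999, -0.0, 0.001]
contact_force: [-5.3, 1.1, 18.1]
gripper_width: -0.0002
grasp_force: 9.5
```

servo_tool --commands '[{"slide": [-0.003,0,0],"twist": [0,0,0],"grip": 0},{"slide": [-0.006,0,0],"twist": [0,0,0],"grip": 0},{"slide": [-0.009,0,0],"twist": [0,0,0],"grip": 0},{"slide": [-0.011,0,0],"twist": [0,0,0],"grip": 0}]'

```text
t: 11.45
eef_pos: [0.5456, -0.092, 0.0615]
orientation: [0.052, 0.999, -0.001, 0.001]
contact_force: [-2.7, -0.7, 7.6]
gripper_width: -0.0003
grasp_force: 3.7
```

Run:
```python
from h import *
print(robot.state()["contact_force"])
sc=robot.get_image('scene');np.save('s5',sc,allow_pickle=True)
a=sc["color"][155:200,255:315];cv2.imwrite("pics/c5.png",cv2.resize(a,(600,450),interpolation=2)[:,:,::-1])
```

```text
[-2.68528286 -0.68390983  7.6101284 ]
```

View pics/c5.png

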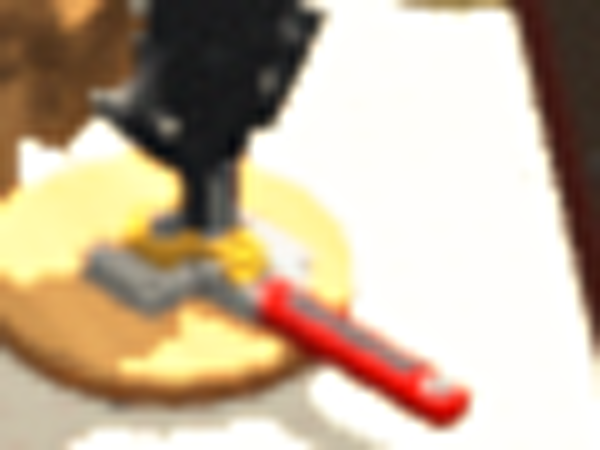

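The crop shows the fingers on the wheel and the nut between the jaws. The forces (18 N down, 5 N along) fit rolling. A full stroke:

servo_tool --commands '[{"slide": [0,0,-0.012],"twist": [0,0,0],"grip": 0},{"slide": [0.032,0,-0.012],"twist": [0,0,0],"grip": 0},{"slide": [0.032,0,-0.012],"twist": [0,0,0],"grip": 0},{"slide": [0.031,0,0],"twist": [0,0,0],"grip": 0},{"slide": [0.031,0,0],"twist": [0,0,0],"grip": 0},{"slide": [0.027,0,0],"twist": [0,0,0],"grip": 0},{"slide": [0.023,0,0],"twist": [0,0,0],"grip": 0},{"slide": [0.019,0,0],"twist": [0,0,0],"grip": 0},{"slide": [0.015,0,0],"twist": [0,0,0],"grip": 0},{"slide": [0.012,0,0],"twist": [0,0,0],"grip": 0},{"slide": [0.009,0,0],"twist": [0,0,0],"grip": 0},{"slide": [0.006,0,0],"twist": [0,0,0],"grip": 0},{"slide": [0.003,0,0],"twist": [0,0,0],"grip": 0},{"slide": [0,0,0],"twist": [0,0,0],"grip": 0}]'

```text
t: 12.67
eef_pos: [0.5458, -0.0919, 0.0613]
orientation: [0.052, 0.999, -0.001, 0.001]
contact_force: [-3.3, -0.7, 4.5]
gripper_width: 0.0002
grasp_force: 2.4
```

Run:
```python
from h import *
print(robot.state()["contact_force"], robot.state()["torque"])
```

```text
[-3.33852824 -0.68906761  4.45500683] [-0.07691235  0.8588078   0.0029829 ]
```

servo_tool --commands '[{"slide": [0,0,-0.012],"twist": [0,0,0],"grip": 0},{"slide": [0.032,0,-0.012],"twist": [0,0,0],"grip": 0},{"slide": [0.032,0,-0.012],"twist": [0,0,0],"grip": 0},{"slide": [0.031,0,0],"twist": [0,0,0],"grip": 0},{"slide": [0.031,0,0],"twist": [0,0,0],"grip": 0},{"slide": [0.027,0,0],"twist": [0,0,0],"grip": 0},{"slide": [0.023,0,0],"twist": [0,0,0],"grip": 0},{"slide": [0.019,0,0],"twist": [0,0,0],"grip": 0},{"slide": [0.015,0,0],"twist": [0,0,0],"grip": 0}]'

```text
t: 13.42
eef_pos: [0.5281, -0.0898, 0.0619]
orientation: [0.052, 0.999, -0.0, -0.002]
contact_force: [-11.7, 1.8, 37.4]
gripper_width: -0.0001
grasp_force: 18.4
```

servo_tool --commands '[{"slide": [-0.003,0,0],"twist": [0,0,0],"grip": 0},{"slide": [-0.006,0,0],"twist": [0,0,0],"grip": 0}]'

```text
t: 13.58
eef_pos: [0.5357, -0.0907, 0.0619]
orientation: [0.052, 0.999, -0.0, -0.001]
contact_force: [-16.5, 1.6, 29.5]
gripper_width: 0.0
grasp_force: 14.8
```

servo_tool --commands '[{"slide": [-0.003,0,0],"twist": [0,0,0],"grip": 0},{"slide": [-0.006,0,0],"twist": [0,0,0],"grip": 0}]'

```text
t: 13.75
eef_pos: [0.5408, -0.0912, 0.0621]
orientation: [0.052, 0.999, -0.0, -0.001]
contact_force: [-14.6, 0.6, 25.9]
gripper_width: -0.0
grasp_force: 13.0
```

servo_tool --commands '[{"slide": [-0.003,0,0],"twist": [0,0,0],"grip": 0}]'

```text
t: 13.83
eef_pos: [0.5432, -0.0914, 0.0618]
orientation: [0.052, 0.999, -0.0, -0.002]
contact_force: [-17.2, 1.2, 23.3]
gripper_width: -0.0002
grasp_force: 11.4
```

The force along the stroke rose from 5 N to 15–17 N, so the wheel has stalled and the jaws look tight. I'll rise and verify.

servo_tool --commands '[{"slide": [0,0,-0.03],"twist": [0,0,0],"grip": 0.5},{"slide": [0.03,0,-0.07],"twist": [0,0,0],"grip": 1},{"slide": [0.06,0,-0.11],"twist": [0,0,0],"grip": 1},{"slide": [0.09,0,-0.14],"twist": [0,0,0],"grip": 1},{"slide": [0.1,0,-0.17],"twist": [0,0,0],"grip": 1},{"slide": [0.1,0,-0.2],"twist": [0,0,0],"grip": 1},{"slide": [0.1,0,-0.2],"twist": [0,0,0],"grip": 1},{"slide": [0.1,0,-0.2],"twist": [0,0,0],"grip": 1}]'

```text
t: 14.5
eef_pos: [0.4472, -0.0815, 0.2629]
orientation: [0.052, 0.999, -0.001, 0.003]
contact_force: [-0.5, 0.4, -0.2]
gripper_width: 0.0857
grasp_force: 0.0
```

Run:
```python
from h import *
im=robot.get_image('wrist');np.save('w6',im,allow_pickle=True)
cmd([.483,-.0895,.06],3.037)
p=proj(im,[.53,-.093,.05]).astype(int);print(p)
u0,v0=p[0]-60,p[1]-50;print(u0,v0)
a=im["color"][v0:v0+100,u0:u0+120];cv2.imwrite("pics/c6.png",cv2.resize(a,(720,600),interpolation=2)[:,:,::-1])
```

```text
t 14.55 pos [ 0.4464 -0.0812  0.2611] q [-0.34  0.14 -0.27  1.16  0.   -0.24] slide [-0.0368 -0.0043  0.2012] twist [-0.0005  0.0024 -0.0002]
[254 222]
194 172
```

View pics/c6.png

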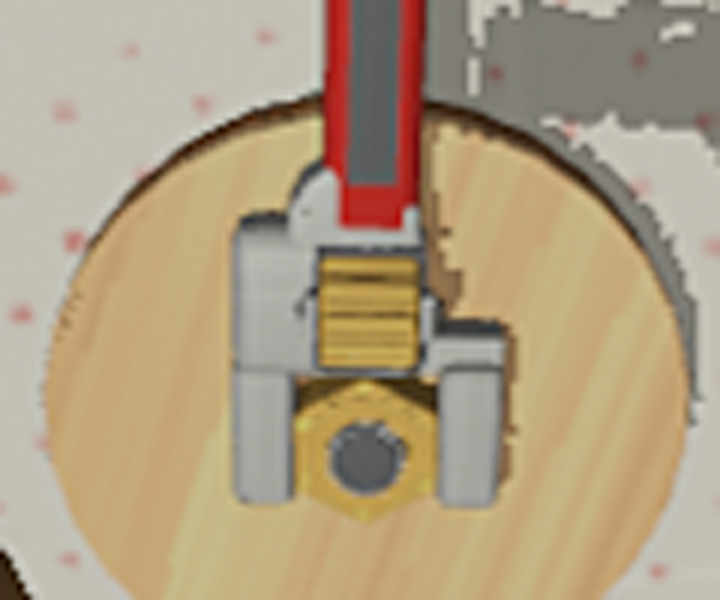

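The jaws touch both flats of the nut, whose stud is at crop (365,457), and the wrench lies square. I'll locate the nut axis and handle for the turning arc.

Run:
```python
from h import *
im=np.load('w6.npy',allow_pickle=True).item()
print("nut",ray(im,[194+365/6-.4,172+457/6-.4],.054))
hsv=cv2.cvtColor(im["color"],cv2.COLOR_RGB2HSV).astype(int);h,s,v=[hsv[...,i] for i in range(3)]
red=(((h<8)|(h>172))&(s>120)&(v>60)).astype(np.uint8);red[:,:220]=0;red[:,290:]=0
n,l,st,ce=cv2.connectedComponentsWithStats(red);i=1+st[1:,4].argmax();ys,xs=np.nonzero(l==i)
w=np.array([ray(im,q,.048)[:2] for q in np.c_[xs,ys]],np.float32);print("handle",cv2.minAreaRect(w))
br=((h>12)&(h<32)&(s>120)&(v>80)).astype(np.uint8)
m=ray(im,[194+368/6-.4,172+312/6-.4],.061);print("wheel",m)
```

```text
nut [ 0.5698118  -0.09753096  0.054     ]
handle ((0.4552478790283203, -0.08326555043458939), (0.023917758837342262, 0.11155924201011658), 82.95820617675781)
wheel [ 0.52734126 -0.09217225  0.061     ]
```

```bash
python3 -c "
from h import *
cmd([.4825,-.0866,.0357],3.0186)"
```

```text
t 14.55 pos [ 0.4464 -0.0812  0.2611] q [-0.34  0.14 -0.27  1.16  0.   -0.24] slide [-0.036  -0.0014  0.2255] twist [-0.0005  0.0024  0.0182]
```

servo_tool --commands '[{"slide": [-0.02,-0.001,0.04],"twist": [0,0,0.018],"grip": 1},{"slide": [-0.036,-0.0014,0.08],"twist": [0,0,0.018],"grip": 1},{"slide": [-0.036,-0.0014,0.12],"twist": [0,0,0.018],"grip": 1},{"slide": [-0.036,-0.0014,0.16],"twist": [0,0,0.018],"grip": 1},{"slide": [-0.036,-0.0014,0.19],"twist": [0,0,0.018],"grip": 1},{"slide": [-0.036,-0.0014,0.21],"twist": [0,0,0.018],"grip": 0.7},{"slide": [-0.036,-0.0014,0.22],"twist": [0,0,0.018],"grip": 0.7},{"slide": [-0.036,-0.0014,0.2235],"twist": [0,0,0.018],"grip": 0.7},{"slide": [-0.036,-0.0014,0.2235],"twist": [0,0,0.018],"grip": 0.7}]'

```text
t: 15.3
eef_pos: [0.4799, -0.0857, 0.035]
orientation: [0.061, 0.998, 0.0, -0.002]
contact_force: [-0.6, -0.6, -0.0]
gripper_width: 0.0597
grasp_force: 0.0
```

```bash
python3 -c "
from h import *
cmd([.4825,-.0866,.0365],3.0186)"
```

```text
t 15.3 pos [ 0.4799 -0.0857  0.035 ] q [-0.33  0.43 -0.53  0.61  0.   -0.2 ] slide [-0.0027 -0.0006 -0.0016] twist [ 0.0007 -0.0034  0.0003]
```

Positioned. I'll turn with fingers loosely round the handle (28 mm gap) so the wrench self-centres: first 0.7 rad.

servo_tool --commands '[{"slide": [0,0,-0.0005],"twist": [0,0,0],"grip": 0.33},{"slide": [0,0,-0.0005],"twist": [0,0,0],"grip": 0.33},{"slide": [0,0,-0.0005],"twist": [0,0,0],"grip": 0.33},{"slide": [-0.0001,0.0045,-0.0005],"twist": [0,0,0.05],"grip": 0.33},{"slide": [-0.0005,0.009,-0.0005],"twist": [0,0,0.1],"grip": 0.33},{"slide": [-0.001,0.0135,-0.0005],"twist": [0,0,0.15],"grip": 0.33},{"slide": [-0.0018,0.018,-0.0005],"twist": [0,0,0.2],"grip": 0.33},{"slide": [-0.0028,0.0224,-0.0005],"twist": [0,0,0.25],"grip": 0.33},{"slide": [-0.004,0.0268,-0.0005],"twist": [0,0,0.3],"grip": 0.33},{"slide": [-0.0055,0.0311,-0.0005],"twist": [0,0,0.35],"grip": 0.33},{"slide": [-0.0072,0.0353,-0.0005],"twist": [0,0,0.4],"grip": 0.33}]'

```text
t: 16.22
eef_pos: [0.4929, -0.0528, 0.0379]
orientation: [0.26, 0.966, -0.001, 0.001]
contact_force: [-2.2, -4.4, 0.0]
gripper_width: 0.0278
grasp_force: 2.4
```

```bash
cat > chk.py <<'E'
from h import *
s=robot.state();d=s["eef_pos"][:2]-[.5698,-.0975];th=np.arctan2(*R.from_quat(s["orientation"]).as_matrix()[[1,0],0])
a=np.arctan2(d[1],d[0]);print("t",s["t"],"r",np.hypot(*d),"ang",a,"th",th%6.283,"z",s["eef_pos"][2],"Ft",s["contact_force"][:2]@[-np.sin(a),np.cos(a)],"Fr",s["contact_force"][:2]@[np.cos(a),np.sin(a)],"Fz",s["contact_force"][2],"w",s["gripper_width"])
im=robot.get_image('wrist');hsv=cv2.cvtColor(im["color"],cv2.COLOR_RGB2HSV).astype(int);h,sa,v=[hsv[...,i] for i in range(3)]
red=(((h<8)|(h>172))&(sa>120)&(v>60)).astype(np.uint8);red[:,:180]=0;red[:,340:]=0
n,l,st,ce=cv2.connectedComponentsWithStats(red);i=1+st[1:,4].argmax();ys,xs=np.nonzero(l==i)
w=np.array([ray(im,q,.050)[:2] for q in np.c_[xs,ys]],np.float32);r=cv2.minAreaRect(w);b=cv2.boxPoints(r);e=max((b[1]-b[0],b[2]-b[1]),key=np.linalg.norm)
print("handle",np.round(r[0],4),np.round(r[1],4),"yaw",np.degrees(np.arctan2(e[1],e[0]))%180-180)
E
python3 chk.py
```

```text
t 16.2167 r 0.08896992751788327 ang 2.6145631939933933 th 2.615883327676035 z 0.037925463742477794 Ft 4.898572003266514 Fr -0.2689358006738183 Fz 0.049849098858216645 w 0.027842309235117615
handle [ 0.4685 -0.042 ] [0.023 0.111] yaw -28.323303
```

servo_tool --commands '[{"slide": [-0.0001,0.0045,0.001],"twist": [0,0,0.05],"grip": 0.33},{"slide": [-0.0004,0.0089,0.001],"twist": [0,0,0.1],"grip": 0.33},{"slide": [-0.001,0.0133,0.001],"twist": [0,0,0.15],"grip": 0.33},{"slide": [-0.0018,0.0177,0.001],"twist": [0,0,0.2],"grip": 0.33},{"slide": [-0.0028,0.022,0.001],"twist": [0,0,0.25],"grip": 0.33},{"slide": [-0.004,0.0263,0.001],"twist": [0,0,0.3],"grip": 0.33},{"slide": [-0.0054,0.0305,0.001],"twist": [0,0,0.35],"grip": 0.33}]'

```text
t: 16.85
eef_pos: [0.5121, -0.0293, 0.0369]
orientation: [0.423, 0.906, -0.001, 0.0]
contact_force: [-4.2, -4.9, 5.5]
gripper_width: 0.0285
grasp_force: 3.8
```

```bash
python3 chk.py
```

```text
t 16.85 r 0.08937964733029244 ang 2.273060272220329 th 2.267029503124305 z 0.03685118964206853 Ft 6.308741074710088 Fr -1.0154244416719949 Fz 5.5284581114615925 w 0.02845240043361979
handle [ 0.4926 -0.0109] [0.023  0.1113] yaw -47.54564
```

servo_tool --commands '[{"slide": [0,0.0027,-0.0005],"twist": [0,0,0.03],"grip": 0.33},{"slide": [-0.0002,0.0053,-0.0005],"twist": [0,0,0.06],"grip": 0.33},{"slide": [-0.0004,0.008,-0.0005],"twist": [0,0,0.09],"grip": 0.33},{"slide": [-0.0004,0.008,-0.0005],"twist": [0,0,0.09],"grip": 0.33}]'

```text
t: 17.23
eef_pos: [0.5187, -0.0237, 0.037]
orientation: [0.463, 0.886, -0.0, 0.0]
contact_force: [-2.2, -2.0, 0.8]
gripper_width: 0.028
grasp_force: 1.4
```

```bash
python3 chk.py
```

```text
t 17.2333 r 0.08982141832884948 ang 2.1766080157156855 th 2.178737594377333 z 0.036976963885430016 Ft 2.9591862267030216 Fr -0.3459272802562121 Fz 0.7989688821050274 w 0.027994596873566882
handle [ 0.5011 -0.0038] [0.0229 0.1113] yaw -52.87005
```

Still moving freely (0.80 rad turned). On in small steps, watching the force.

servo_tool --commands '[{"slide": [0,0.0027,0],"twist": [0,0,0.03],"grip": 0.33},{"slide": [-0.0002,0.0053,0],"twist": [0,0,0.06],"grip": 0.33},{"slide": [-0.0002,0.0053,0],"twist": [0,0,0.06],"grip": 0.33}]'

```text
t: 17.53
eef_pos: [0.5229, -0.0209, 0.0369]
orientation: [0.489, 0.872, -0.0, -0.0]
contact_force: [-2.7, -2.8, 3.5]
gripper_width: 0.0285
grasp_force: 2.1
```

servo_tool --commands '[{"slide": [0,0.0027,0],"twist": [0,0,0.03],"grip": 0.33},{"slide": [0,0.0027,0],"twist": [0,0,0.03],"grip": 0.33}]'

```text
t: 17.7
eef_pos: [0.5251, -0.0195, 0.0369]
orientation: [0.502, 0.865, -0.0, -0.0]
contact_force: [-3.5, -2.1, 2.4]
gripper_width: 0.0281
grasp_force: 2.2
```

```bash
python3 chk.py
```

```text
t 17.7 r 0.08993270044181377 ang 2.091381074085059 th 2.088898715535162 z 0.03689704717558834 Ft 4.048493045548681 Fr -0.07133171165761665 Fz 2.4303663350405005 w 0.028074507703221566
handle [0.5093 0.0019] [0.0229 0.1113] yaw -57.636047
```

servo_tool --commands '[{"slide": [0,0.0027,0],"twist": [0,0,0.03],"grip": 0.33},{"slide": [-0.0002,0.0053,0],"twist": [0,0,0.06],"grip": 0.33},{"slide": [-0.0002,0.0053,0],"twist": [0,0,0.06],"grip": 0.33}]'

```text
t: 18.0
eef_pos: [0.5296, -0.0169, 0.0368]
orientation: [0.528, 0.849, -0.0, -0.0]
contact_force: [-4.5, -2.6, 2.3]
gripper_width: 0.0284
grasp_force: 2.3
```

servo_tool --commands '[{"slide": [0,0.0027,0],"twist": [0,0,0.03],"grip": 0.33},{"slide": [0,0.0027,0],"twist": [0,0,0.03],"grip": 0.33}]'

```text
t: 18.17
eef_pos: [0.532, -0.0157, 0.0368]
orientation: [0.541, 0.841, -0.0, -0.0]
contact_force: [-4.2, -2.5, 3.2]
gripper_width: 0.0282
grasp_force: 2.4
```

```bash
python3 chk.py
```

```text
t 18.1667 r 0.09014448392770223 ang 2.003235214169782 th 1.9988235282642641 z 0.0367729397740907 Ft 4.8331904817032765 Fr -0.5454925253287779 Fz 3.1952873578879593 w 0.028234475944094686
handle [0.5182 0.007 ] [0.023  0.1113] yaw -62.70865
```

servo_tool --commands '[{"slide": [0,0.0027,0],"twist": [0,0,0.03],"grip": 0.33},{"slide": [-0.0002,0.0053,0],"twist": [0,0,0.06],"grip": 0.33},{"slide": [-0.0002,0.0053,0],"twist": [0,0,0.06],"grip": 0.33}]'

```text
t: 18.47
eef_pos: [0.5355, -0.0143, 0.0367]
orientation: [0.566, 0.824, -0.002, -0.001]
contact_force: [-9.3, -6.2, 9.0]
gripper_width: 0.0281
grasp_force: 5.7
```

servo_tool --commands '[{"slide": [0,0.0027,0],"twist": [0,0,0.03],"grip": 0.33},{"slide": [0,0.0027,0],"twist": [0,0,0.03],"grip": 0.33}]'

```text
t: 18.63
eef_pos: [0.5366, -0.014, 0.0365]
orientation: [0.578, 0.816, -0.003, -0.002]
contact_force: [-14.9, -9.6, 12.9]
gripper_width: 0.0279
grasp_force: 8.7
```

```bash
python3 chk.py
```

```text
t 18.6333 r 0.08985450124120567 ang 1.9492096680085247 th 1.9080703713849545 z 0.03654104982795302 Ft 17.388896743467818 Fr -3.4103663819718397 Fz 12.941135090101595 w 0.027921749192403623
handle [0.5243 0.0099] [0.0232 0.1113] yaw -66.087906
```

The force jumped to 17 N with the handle stopped at −66°: that's the stop. Back off, open, rise and check the fit numerically.

servo_tool --commands '[{"slide": [0,-0.004,-0.001],"twist": [0,0,-0.02],"grip": 0.33},{"slide": [0,-0.0055,-0.001],"twist": [0,0,-0.02],"grip": 0.33},{"slide": [0,-0.0055,-0.001],"twist": [0,0,-0.02],"grip": 0.6},{"slide": [0,-0.0055,-0.001],"twist": [0,0,-0.02],"grip": 0.7},{"slide": [0,-0.0055,-0.001],"twist": [0,0,-0.02],"grip": 0.7},{"slide": [0,-0.0055,-0.03],"twist": [0,0,-0.02],"grip": 0.7},{"slide": [0,-0.0055,-0.07],"twist": [0,0,-0.02],"grip": 0.9},{"slide": [0.01,-0.0055,-0.11],"twist": [0,0,-0.02],"grip": 1},{"slide": [0.02,-0.0055,-0.15],"twist": [0,0,-0.02],"grip": 1},{"slide": [0.03,-0.0055,-0.19],"twist": [0,0,-0.02],"grip": 1},{"slide": [0.035,-0.0055,-0.225],"twist": [0,0,-0.02],"grip": 1},{"slide": [0.035,-0.0055,-0.225],"twist": [0,0,-0.02],"grip": 1},{"slide": [0.035,-0.0055,-0.225],"twist": [0,0,-0.02],"grip": 1}]'

```text
t: 19.77
eef_pos: [0.5249, 0.0191, 0.2639]
orientation: [0.57, 0.822, 0.001, 0.002]
contact_force: [-0.5, -0.9, -0.8]
gripper_width: 0.0853
grasp_force: 0.0
```

```bash
cat > jaw.py <<'E'
from h import *
import sys
im=np.load(sys.argv[1],allow_pickle=True).item() if len(sys.argv)>1 else robot.get_image('wrist')
if len(sys.argv)==1: np.save('w7',im,allow_pickle=True)
hsv=cv2.cvtColor(im["color"],cv2.COLOR_RGB2HSV).astype(int);h,s,v=[hsv[...,i] for i in range(3)]
red=(((h<8)|(h>172))&(s>120)&(v>60)).astype(np.uint8);red[:,:180]=0;red[:,340:]=0
n,l,st,ce=cv2.connectedComponentsWithStats(red);i=1+st[1:,4].argmax();ys,xs=np.nonzero(l==i)
w=np.array([ray(im,q,.050)[:2] for q in np.c_[xs,ys]],np.float32);r=cv2.minAreaRect(w);b=cv2.boxPoints(r);e=max((b[1]-b[0],b[2]-b[1]),key=np.linalg.norm)
yaw=np.radians(np.degrees(np.arctan2(e[1],e[0]))%180-180);x=np.array([np.cos(yaw),np.sin(yaw)]);nut=np.array([.5698,-.0975])
if yaw<-np.pi/2: x=-x
y=np.array([-x[1],x[0]]);d=nut-r[0];print("yaw",np.degrees(np.arctan2(x[1],x[0])),"handle->nut x,y",d@x,d@y)
# rectified map at z=.05 around the nut, wrench axes (x rows -60..+25 mm, y cols -45..45), 0.5 mm/px
P=np.array([[[*(nut+x*X+y*Y),.05] for Y in np.arange(-.045,.0451,.0005)] for X in np.arange(.025,-.0601,-.0005)])
T=np.array(im["pose"]);f,cx,cy=K(im);c=(P-T[:3,3])@T[:3,:3]
M=cv2.remap(im["color"],(f*c[...,0]/c[...,2]+cx).astype(np.float32),(f*c[...,1]/c[...,2]+cy).astype(np.float32),1)
S=cv2.cvtColor(M,cv2.COLOR_RGB2HSV)[...,1].astype(int)
for X in(12,8,4,0,-4,-8):
    row=S[int((25-X)*2)];g=row<60   # grey metal
    k=np.flatnonzero(np.diff(np.r_[0,g,0].astype(int)));print(X,[(round(a/2-45,1),round(b/2-45,1)) for a,b in zip(k[::2],k[1::2]) if b-a>3])
E
python3 jaw.py w6.npy; python3 jaw.py; python3 -c "
from h import *
print(robot.state()['eef_pos'],robot.state()['contact_force'])"
```

```text
yaw -7.041794 handle->nut x,y 0.11593208186870475 -7.981071028300736e-05
12 [(np.float64(-33.5), np.float64(-18.0)), (np.float64(-3.0), np.float64(3.5)), (np.float64(18.5), np.float64(33.5))]
8 [(np.float64(-33.5), np.float64(-18.0)), (np.float64(-7.5), np.float64(8.0)), (np.float64(19.0), np.float64(33.5))]
4 [(np.float64(-33.0), np.float64(-18.0)), (np.float64(-8.5), np.float64(9.5)), (np.float64(19.0), np.float64(33.5))]
0 [(np.float64(-33.0), np.float64(-18.0)), (np.float64(-8.5), np.float64(9.5)), (np.float64(18.5), np.float64(34.0))]
-4 [(np.float64(-33.5), np.float64(-18.5)), (np.float64(-7.0), np.float64(7.5)), (np.float64(18.5), np.float64(34.0))]
-8 [(np.float64(-33.5), np.float64(-18.5)), (np.float64(18.5), np.float64(34.0))]
yaw -64.65206 handle->nut x,y 0.11736897304173749 -0.001467115761057132
12 [(np.float64(-31.0), np.float64(-16.0)), (np.float64(20.5), np.float64(35.5))]
8 [(np.float64(-31.5), np.float64(-16.0)), (np.float64(-5.0), np.float64(10.0)), (np.float64(20.5), np.float64(35.5))]
4 [(np.float64(-31.5), np.float64(-16.5)), (np.float64(-6.5), np.float64(11.0)), (np.float64(20.5), np.float64(35.5))]
0 [(np.float64(-31.5), np.float64(-16.5)), (np.float64(-7.0), np.float64(11.0)), (np.float64(20.5), np.float64(36.0))]
-4 [(np.float64(-31.5), np.float64(-16.5)), (np.float64(-5.5), np.float64(10.5)), (np.float64(20.5), np.float64(36.0))]
-8 [(np.float64(-32.0), np.float64(-16.5)), (np.float64(-0.5), np.float64(5.5)), (np.float64(20.5), np.float64(35.5))]
[0.52384358 0.01898528 0.26205021] [-0.96468842 -0.39128289 -0.8200397 ]
```

The opening is unchanged (about 36.8 mm by the same measurement as before the turn). The wrench turned 1.0 rad to a firm stop and lies at rest. The gripper is clear, so I'm handing in.

```bash
python3 -c "
from plant import robot
print(robot.hand_in())"
```

```text
the job is handed in; nothing more can be done
None
```

I fitted the wrench on the nut, turned the nut clockwise about 1.0 rad to what felt like its stop (force jumped to 17 N), left the wrench lying there still fitted, and handed the job in; no verdict came back.

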